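# Turn the reversed battery pack round in its charger

## Task

Of the three battery packs in the charger, one was put in the wrong way round: its low stepped nose with the brass contacts points away from the charger's contact housing. Lift that pack straight up out of its bay, turn it end for end so that its nose faces the housing like the others, and lower it (do not drop it) fully home into the same bay, upright; then let go. Leave the other two packs in their bays.

Things in the scene. Friction and masses are not known exactly. Their poses are not given: they have to be found in the camera images.
- charger: Fixed grey 3-bay charger, 150 (x) x 250 (y); origin: underside, centre of middle bay. x points to the contact housing, a bar 40 high at x 55..90 (contact blocks to 55); y along the row, z up. Bays at y -86, 0, 86, long side along x: floor 5, wall tops 24 above bench, 96 x 44 at the floor, sloping out to 108 x 56 at the mouth. A pack that is home has its middle 45 above the bench. All mm.
- pack_reversed_mid (a point): Upright dark battery pack, 86 mm long, 36 wide, 80 tall, 0.3 kg, all three alike. 64 mm of its length is full height, flat-sided (grip here, across the 36); the last 22 mm steps down to a nose 48 tall with brass contact strips. The reversed one, in any bay. Point: mid length, width and height (40 above foot), on the full-height part, 21 from the step. x to the nose, z up.
- pack_reversed_nose (a point): A point 43 mm from the middle of the reversed pack along its x axis, in the plane of the nose's end face, at the same height as the middle. Same axes. It shows which way the pack points.
- pack_a_mid (a point): Upright dark battery pack, 86 mm long, 36 wide, 80 tall, 0.3 kg, all three alike. 64 mm of its length is full height, flat-sided (grip here, across the 36); the last 22 mm steps down to a nose 48 tall with brass contact strips. Right way round; stays. Point: mid length, width and height (40 above foot), on the full-height part, 21 from the step. x to the nose, z up.
- pack_b_mid (a point): Upright dark battery pack, 86 mm long, 36 wide, 80 tall, 0.3 kg, all three alike. 64 mm of its length is full height, flat-sided (grip here, across the 36); the last 22 mm steps down to a nose 48 tall with brass contact strips. Right way round; stays. Point: mid length, width and height (40 above foot), on the full-height part, 21 from the step. x to the nose, z up.
Things that resemble listed ones, but are neither listed nor needed, are in the scene too. Leave any pink look-alike of the part that bears pack_reversed_mid alone.

How it is judged:
On the way, in this order (a step that is already met when the one before it is completed fails the run):
1. the reversed pack is held clear above its bay (z of pack_reversed_mid in the frame of charger above 0.07 m and contact force between the fingers and pack_reversed above 0.5 N), for 0.1 s.
2. turned round and still held, it has been lowered into its bay (foot within the walls) (x of pack_reversed_nose in the frame of charger above 0.025 m and distance of pack_reversed_mid from where it was at the start of the episode below 0.022 m and z of pack_reversed_mid in the frame of charger below 0.062 m and contact force between the fingers and pack_reversed above 0.5 N), for 0.05 s.
At the end, for the whole second after the job is handed in: The turned pack is home in its own bay, nose to the contact housing: middle within 16 mm of its start and under 50 mm above the charger's underside, upright within 7 degrees, in line with the bay within 10 degrees, at rest, let go; the other packs within 25 mm of their starts (x of pack_reversed_nose in the frame of charger above 0.025 m and distance of pack_reversed_mid from where it was at the start of the episode below 0.016 m and z of pack_reversed_mid in the frame of charger below 0.05 m and angle between pack_reversed_mid's own z axis and vertical below 0.12 rad and angle between the x axis of pack_reversed_mid and the x axis of charger, either way round below 0.17 rad and linear speed of pack_reversed below 0.02 m/s and distance of each of pack_a_mid, pack_b_mid from where it was at the start of the episode below 0.025 m); the robot touches nothing.
It fails at once if one of the other two packs is pulled out or knocked over (distance of any of pack_a_mid, pack_b_mid from where it was at the start of the episode above 0.025 m).
It also fails if it takes over 40 s, if anything falls off the work surface, if the arm or the gripper's body presses on something with over 40 N, if the wrist force passes 120 N, or if a joint passes its speed limit or range.

## Robot

A 6-joint arm with a two-finger parallel gripper is mounted at the origin on a cart in front of the work surface, level with it; the furniture and walls round the work are solid. World frame = base frame: x ahead of the robot, y to its left, z up, the work surface at z = 0. Lengths are in m, angles in rad, forces in N, time in s.
With the tool pointing down it reaches from about 0.4 to 0.825 m from the base axis. Payload 7 kg.
Tool frame: the origin (TCP) lies between the finger pads; the fingertips stand 22 mm ahead of it and the grasp point (between the pads) lies 3 mm ahead of it; z points along the fingers, y is the direction in which the jaws open and shut (so a half turn about z gives the same grasp; the last joint's range is limited). The gripper opens to 88 mm and grips with 3 to 60 N. Pads are 19 mm wide; open, the fingers measure 130 mm over their backs; the gripper's body (78 mm by 193 mm) begins 47 mm behind the grasp point.
Start: joints at [1.461, 0.359, 0.012, 0, -1.224, -0.288], TCP at [0.261, 0.622, 0.249] pointing down, gripper open.
Joint ranges: [-3.07, 3.07], [-1.43, 2.12], [-1.02, 1.25], [-3.03, 1.67], [-3.05, -0], [-3.03, 3.03]. Speed limits (rad/s): [2.39, 2.39, 3.01, 3.14, 3.14, 3.14].

## Interface

Orientations are given as [roll, pitch, yaw] about the fixed x, y, z axes, in that order (R = Rz(yaw) Ry(pitch) Rx(roll)).
In Python, from station import arm, optics gives the robot as it stands. The module is installed in compiled form; this text tells all that it offers.
- The arm moves only by the tool jog_arm, never from a script. Its argument "motion" is a list that holds one entry, the list of rows, each a list of 7 numbers: the shift along the tool's x, y, z in m, then the turn, a rotation vector about the tool's x, y, z in degrees, then the finger opening in m, from 0 to 0.0876. In form: [[[x, y, z, rx, ry, rz, grip], ...]]. A call has 1 to 8 rows; each row is the pose to reach, as a shift and turn from the pose measured when the call began, along the tool's axes at that moment; what a row does not reach only later rows make up. A row lasts 1/10 s, in which the tool goes at most 50 mm and 8.59 degrees, less where a joint would pass 70% of its speed; a pose out of reach is approached as far as the arm can. A call with a gripper value outside its range is refused whole. The fingers move at their own pace and stop on an object; "newtons" is the grip in N (left out, the last holds). Time passes only in rows, so rows that repeat a pose let the fingers close. It gives the time, the measured TCP pose, the force and the opening at its end, in the units of the state.
- arm.get_state(): the state, without advancing time (a new reading comes with each control period).
- optics.grab_frame(name): name is "side" or "top"; returns the picture (480x640x3 uint8, red, green, blue); there is no depth.
- optics.camera_model(name): a dict with "mtx" (3x3 intrinsics, pixels), "D" ([k1, k2, p1, p2, k3] as OpenCV has them; the pictures are not rectified), "R" (3x3) and "t" (3): a world point X has camera coordinates R X + t. Camera axes: x right, y down, z forward; pixel columns grow to the right and rows downward; lengths in m; the calibration is good to about 2 mm. A picture is of the moment at which its call begins. camera_model takes no time and is no camera call.
- arm.job_done(): hands the job in, once; it reports no verdict.
The state is a dict: "t": time; "q": joint angles; "qd": joint speeds; "joint_efforts": joint torques, N m; "eef_pos": TCP position; "ee_rot": TCP orientation; "force": force on the tool from outside, world axes, zero at the start; "moment": the same for the moment, N m; "width": finger opening in m.
Only numpy, scipy, OpenCV 4.12 (cv2) and the standard library are available. Lean on these libraries where they do the work, as an engineer would, in place of code of your own. Each camera call takes 0.05 s, during which the arm holds its last target.

## Working session

There is one attempt and no reset: what is moved stays moved. The work goes in short steps, Python scripts to look and compute and a tool call to move; the robot and the scene stay as the last step left them, time stands still between calls to the robot, and variables do not carry over. Pictures are saved under pics/ and viewed, and the job is handed in when it is done.

Besides the shell and the picture viewer there is one more tool, called after "Call:" by a JSON object that holds its "method" and its "body", one argument or row to a line. jog_arm: Moves the arm, as the interface text tells. Its arguments: {"type":"object","properties":{"motion":{"type":"array","items":{"type":"array","items":{"type":"array","items":{"type":"number"}}}},"newtons":{"type":"number"}},"required":["motion"]}

```bash
mkdir -p pics; python3 - <<'E'
from station import arm, optics
import cv2
for n in("side","top"):
    im=optics.grab_frame(n); cv2.imwrite(f"pics/{n}0.png",im[:,:,::-1])
    m=optics.camera_model(n); print(n,m)
print(arm.get_state())
E
```

```text
side {'mtx': array([[545.36038998,   0.        , 326.54118289],
       [  0.        , 545.36038998, 229.07362975],
       [  0.        ,   0.        ,   1.        ]]), 'D': array([-0.08819992,  0.        ,  0.        ,  0.        ,  0.        ]), 'R': array([[-0.96549846, -0.26035126,  0.00547273],
       [-0.16505256,  0.59556267, -0.78616967],
       [ 0.20142091, -0.7599489 , -0.61798648]]), 't': array([0.53702785, 0.1732925 , 0.79914365])}
top {'mtx': array([[470.21783895,   0.        , 322.72448689],
       [  0.        , 470.21783895, 240.96457298],
       [  0.        ,   0.        ,   1.        ]]), 'D': array([-0.08343671,  0.        ,  0.        ,  0.        ,  0.        ]), 'R': array([[ 8.41649703e-04, -9.99312563e-01,  3.70633643e-02],
       [-9.94525297e-01, -4.70932092e-03, -1.04389920e-01],
       [ 1.04492702e-01, -3.67725937e-02, -9.93845587e-01]]), 't': array([-0.06964839,  0.58272522,  0.83162105])}
{'t': 0.1, 'q': array([ 1.46114915e+00,  3.59334412e-01,  1.11531611e-02, -2.96376461e-04,
       -1.22407392e+00, -2.88105074e-01]), 'qd': array([ 0.00035731, -0.00031309,  0.00323314,  0.00060911, -0.00083124,
       -0.00075869]), 'joint_efforts': array([-1.07988468e-03, -5.84162164e+01,  2.93750489e+01,  7.01557875e+00,
        1.01015886e-02, -5.26879387e-05]), 'eef_pos': array([0.26132689, 0.62193466, 0.24770731]), 'ee_rot': array([ 3.14011476e+00, -1.47405183e-04, -3.97853056e-01]), 'force': array([ 0.21084289, -0.77817529,  0.26586053]), 'moment': array([ 0.01395117, -0.01854221, -0.00983926]), 'width': 0.0876631247754242}
```

View pics/side0.png

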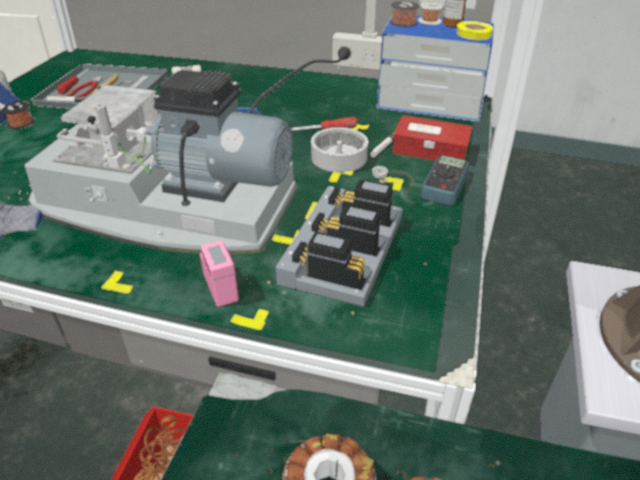

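View pics/top0.png

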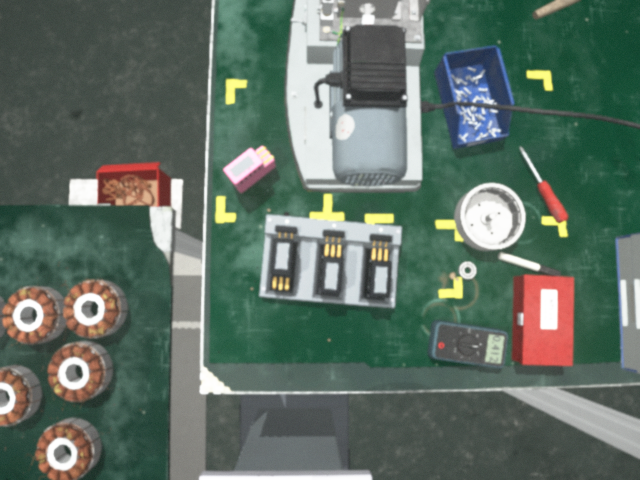

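The side view shows the three dark packs at about (330,258), (360,228) and (375,200), with the pink decoy at (218,272). In the top view the packs are at (284,262), (331,266) and (379,268). The brass on the left pack is at the bottom (row 283), and on the other two it is at the top. I'll enlarge both views to confirm.

```bash
python3 - <<'E'
import cv2,numpy as np
a=cv2.imread("pics/top0.png")[205:315,250:415]; b=cv2.imread("pics/side0.png")[170:310,265:415]
cv2.imwrite("pics/ct.png",cv2.resize(a,(795,530),interpolation=cv2.INTER_CUBIC))
cv2.imwrite("pics/cs.png",cv2.resize(b,(640,597),interpolation=cv2.INTER_CUBIC))
E
```

```text
(no output)
```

View pics/ct.png

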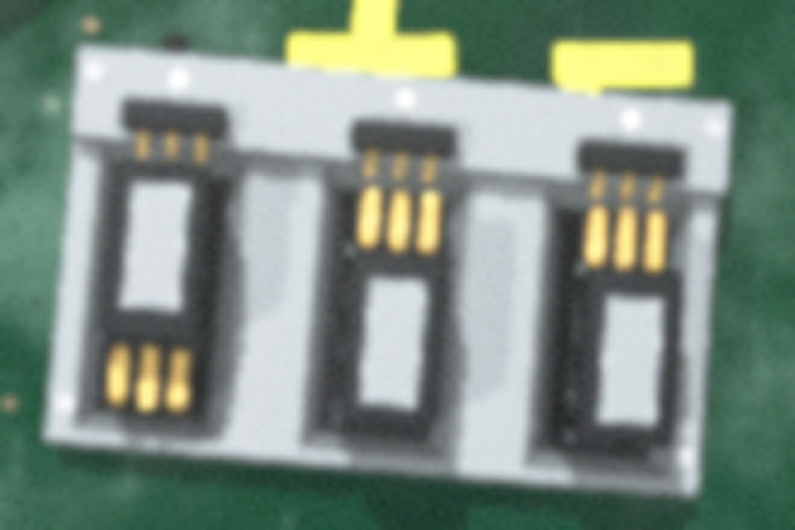

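View pics/cs.png

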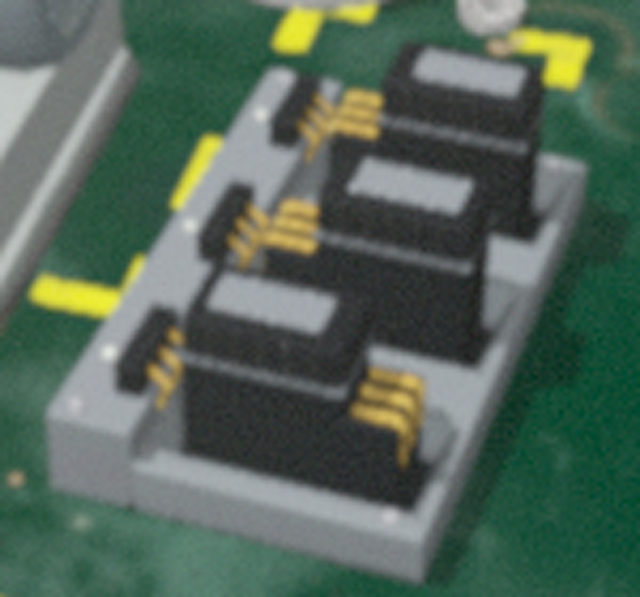

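Confirmed: the left pack (top view (284,262), side view (330,258)) is the dark pack whose brass points away from the housing. Next I'll measure its label, its brass contacts and the charger.

```bash
cat > h.py <<'E'
import cv2,numpy as np
from station import arm,optics
def ray(n,uv):
    m=optics.camera_model(n)
    p=cv2.undistortPoints(np.array(uv,float).reshape(-1,1,2),m["mtx"],m["D"]).reshape(-1,2)
    d=np.c_[p,np.ones(len(p))]@m["R"]; return -m["R"].T@m["t"],d
def plane(n,uv,z):
    c,d=ray(n,uv); return c+d*((z-c[2])/d[:,2])[:,None]
def tri(u1,u2):
    P=[];
    c1,d1=ray("top",u1);c2,d2=ray("side",u2);d1=d1[0];d2=d2[0]
    s=np.linalg.lstsq(np.c_[d1,-d2],c2-c1,rcond=None)[0]
    a=c1+s[0]*d1;b=c2+s[1]*d2; return (a+b)/2,np.linalg.norm(a-b)
E
python3 - <<'E'
from h import *
for n,roi,f in(("top",(255,205,160,110),"pics/top0.png"),("side",(270,170,145,140),"pics/side0.png")):
    im=cv2.imread(f);x,y,w,h=roi;c=im[y:y+h,x:x+w];hsv=cv2.cvtColor(c,cv2.COLOR_BGR2HSV)
    lab=((hsv[...,1]<60)&(hsv[...,2]>(140 if n=="top" else 105))).astype(np.uint8)
    br=((hsv[...,0]>12)&(hsv[...,0]<28)&(hsv[...,1]>100)&(hsv[...,2]>110)).astype(np.uint8)
    for nm,m,z in(("lab",lab,.085),("brass",br,.053)):
        k,L,s,ce=cv2.connectedComponentsWithStats(m,connectivity=4)
        for i in range(1,k):
            if s[i,4]>12:
                r=cv2.minAreaRect(np.argwhere(L==i)[:,::-1].astype(np.float32))
                uv=ce[i]+[x,y]; print(n,nm,s[i,4],uv.round(1),np.round(r[1],1),round(r[2],1),"P",plane(n,[uv],z)[0].round(4))
E
```

```text
top lab 5282 [328.3 254.7] [138.   83.6] 5.0 P [ 0.5536 -0.0757  0.085 ]
top lab 13 [260.4 226.4] [3. 3.] 90.0 P [0.6021 0.0414 0.085 ]
top lab 338 [281.9 255.7] [12.7 26.6] 4.8 P [0.5517 0.0038 0.085 ]
top lab 337 [331.2 275.6] [13.  26.7] 5.7 P [ 0.5179 -0.0806  0.085 ]
top lab 331 [380.5 279.5] [12.8 26.2] 4.1 P [ 0.5113 -0.1655  0.085 ]
top brass 36 [326.2 250.2] [10.  4.] 90.0 P [ 0.564  -0.0735  0.053 ]
top brass 38 [332.4 250.5] [11.  4.] 90.0 P [ 0.5636 -0.0846  0.053 ]
top brass 35 [338.4 251.4] [10.  3.] 90.0 P [ 0.5621 -0.0953  0.053 ]
top brass 43 [373.2 253.6] [11.  4.] 90.0 P [ 0.5584 -0.1579  0.053 ]
top brass 45 [379.5 254.4] [11.  3.] 90.0 P [ 0.5569 -0.1692  0.053 ]
top brass 48 [385.4 254.9] [11.  4.] 90.0 P [ 0.5561 -0.18    0.053 ]
top brass 51 [274.2 282.6] [11.  4.] 90.0 P [0.5061 0.0187 0.053 ]
top brass 49 [280.3 283.2] [12.  4.] 90.0 P [0.5051 0.0079 0.053 ]
top brass 49 [286.5 283.6] [ 4.2 11.3] 7.1 P [ 0.5045 -0.0031  0.053 ]
side lab 51 [271.6 175.5] [12.  4.] 90.0 P [ 0.7018 -0.15    0.085 ]
side lab 889 [280.2 195.2] [23.6 66.7] 21.8 P [ 0.6657 -0.0935 
[... 223 characters left out ...]
e lab 3647 [330.  258.5] [ 96.6 118.2] 22.4 P [0.5392 0.045  0.085 ]
side lab 30 [342.3 190.7] [5.7 4.9] 45.0 P [ 0.5646 -0.1362  0.085 ]
side lab 51 [337.2 211.7] [ 6.2 13.3] 7.1 P [ 0.5578 -0.0731  0.085 ]
side lab 244 [360.7 213.2] [28.6  9.1] 11.9 P [ 0.519  -0.0795  0.085 ]
side lab 277 [328.3 240.5] [29.2  9.9] 12.5 P [0.5527 0.0046 0.085 ]
side lab 13 [283.7 292. ] [4. 2.] 0.0 P [0.5836 0.1313 0.085 ]
side brass 137 [346.2 197.2] [11.6 19.8] 81.9 P [ 0.5632 -0.1636  0.053 ]
side brass 154 [330.6 223.6] [12.8 20.8] 83.7 P [ 0.5705 -0.0788  0.053 ]
side brass 38 [303.4 257.3] [ 6.9 10.3] 33.7 P [0.5899 0.0181 0.053 ]
side brass 174 [356.5 264.1] [14.8 14.7] 15.9 P [0.5045 0.0116 0.053 ]
```

```bash
cat >> h.py <<'E'
from scipy.spatial.transform import Rotation as Ro
def goto(p,yaw):
    s=arm.get_state(); R=Ro.from_euler("xyz",s["ee_rot"]); T=Ro.from_euler("xyz",[np.pi,0,yaw])
    print("t",s["t"],"pos",s["eef_pos"].round(4),"rot",s["ee_rot"].round(4),"w",round(s["width"],4),"F",s["force"].round(1),"q",s["q"].round(2))
    print("shift",(R.inv().apply(np.array(p)-s["eef_pos"])).round(4),"turn",(R.inv()*T).as_rotvec(degrees=True).round(2))
E
python3 - <<'E'
from h import *
f=lambda u,v:[250+u/4.818,205+v/4.818]
nl,nr=plane("top",[f(45,440),f(697,493)],.024); fl,fr=plane("top",[f(78,47),f(731,103)],.040)
print(nl,nr,fl,fr)
for a,b in((nl,nr),(fl,fr)):
    d=a-b; print("len",np.linalg.norm(d),"yaw",np.degrees(np.arctan2(-d[0],d[1])))
y=np.radians(-4.8);X=np.array([np.cos(y),np.sin(y)]);Y=np.array([-np.sin(y),np.cos(y)])
for c,x,yy in((nl,-60,125),(nr,-60,-125),(fl,90,125),(fr,90,-125)):
    o=c[:2]-X*x/1e3-Y*yy/1e3; print("origin",o.round(4),"bay+86",(o+Y*.086).round(4))
print("motor",plane("top",[[335,185],[335,140],[410,185],[345,90]],.12).round(3))
goto([.541,.005,.25],-.084)
E
```

```text
[0.48154239 0.04742345 0.024     ] [ 0.46140258 -0.20108446  0.024     ] [0.62963207 0.03550108 0.04      ] [ 0.60974136 -0.21321283  0.04      ]
len 0.24932266606942274 yaw -4.633291493307499
len 0.24950801671809691 yaw -4.57245643640556
origin [ 0.5309 -0.0822] bay+86 [0.5381 0.0035]
origin [ 0.5317 -0.0815] bay+86 [0.5388 0.0042]
origin [ 0.5295 -0.0815] bay+86 [0.5367 0.0042]
origin [ 0.5305 -0.0811] bay+86 [0.5377 0.0046]
motor [[ 0.668 -0.085  0.12 ]
 [ 0.746 -0.085  0.12 ]
 [ 0.669 -0.212  0.12 ]
 [ 0.836 -0.103  0.12 ]]
t 0.1 pos [0.2613 0.6219 0.2477] rot [ 3.1401e+00 -1.0000e-04 -3.9790e-01] w 0.0877 F [ 0.2 -0.8  0.3] q [ 1.46  0.36  0.01 -0.   -1.22 -0.29]
shift [ 0.4969  0.4604 -0.0015] turn [  0.09   0.   -17.98]
```

Call:
{"method": "jog_arm", "body": {
  "motion": [
    [[0.497,0.46,0,0,0,-18,0.06],[0.497,0.46,0,0,0,-18,0.06],[0.497,0.46,0,0,0,-18,0.06],[0.497,0.46,0,0,0,-18,0.06],[0.497,0.46,0,0,0,-18,0.06],[0.497,0.46,0,0,0,-18,0.06],[0.497,0.46,0,0,0,-18,0.06],[0.497,0.46,0,0,0,-18,0.06]]
  ],
  "newtons": 30
}}

```text
t: 0.9
eef_pos: [0.4269, 0.256, 0.2485]
ee_rot: [3.14, 0.0, -0.083]
force: [0.9, 0.5, 0.5]
width: 0.0599
```

```bash
python3 -c "
from h import *
goto([.541,.005,.25],-.082)"
```

```text
t 0.9 pos [0.4269 0.256  0.2485] rot [ 3.1403e+00  3.0000e-04 -8.3300e-02] w 0.0599 F [0.9 0.5 0.5] q [ 0.94  0.06 -0.37  0.   -1.14  0.55]
shift [ 0.1346  0.2406 -0.0012] turn [ 0.07  0.02 -0.07]
```

Call:
{"method": "jog_arm", "body": {
  "motion": [
    [[0.1346,0.2406,0,0,0,0,0.06],[0.1346,0.2406,0,0,0,0,0.06],[0.1346,0.2406,0,0,0,0,0.06],[0.1346,0.2406,0,0,0,0,0.06],[0.1346,0.2406,0,0,0,0,0.06],[0.1346,0.2406,0,0,0,0,0.06],[0.1346,0.2406,0,0,0,0,0.06],[0.1346,0.2406,0,0,0,0,0.06]]
  ]
}}

```text
t: 1.7
eef_pos: [0.5408, 0.0043, 0.2482]
ee_rot: [3.14, 0.001, -0.085]
force: [-0.9, 0.7, -0.0]
width: 0.06
```

```bash
python3 -c "
from h import *
goto([.541,.005,.063],-.082)
cv2.imwrite('pics/s1.png',optics.grab_frame('side')[:,:,::-1])"
```

```text
t 1.7 pos [0.5408 0.0043 0.2482] rot [ 3.14e+00  1.40e-03 -8.54e-02] w 0.06 F [-0.9  0.7 -0. ] q [ 0.37  0.14 -0.28  0.   -1.15  1.11]
shift [ 0.0004 -0.001   0.1852] turn [ 0.09  0.08 -0.19]
```

View pics/s1.png

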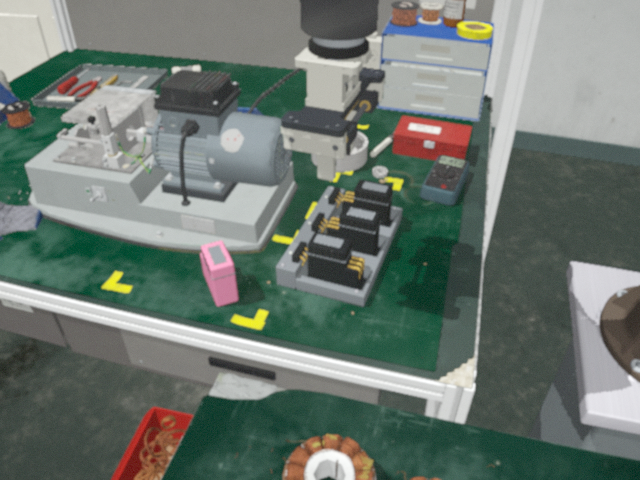

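```bash
python3 -c "
from h import *
m=optics.camera_model('side')
P=np.array([[.541,.004,.248],[.541,.004,.226],[.541,.055,.248],[.541,-.047,.248],[.541,.004,.295],[.58,.1,.295],[.58,-.09,.295],[.5,.1,.295],[.5,-.09,.295]])
print(cv2.projectPoints(P,cv2.Rodrigues(m['R'])[0],m['t'],m['mtx'],m['D'])[0].reshape(-1,2).round())
cv2.imwrite('pics/s1c.png',cv2.resize(cv2.imread('pics/s1.png')[90:200,260:400],(763,600)))"
```

```text
[[337. 150.]
 [337. 164.]
 [328. 169.]
 [346. 133.]
 [338. 120.]
 [287. 151.]
 [328.  89.]
 [352. 160.]
 [381.  95.]]
```

View pics/s1c.png

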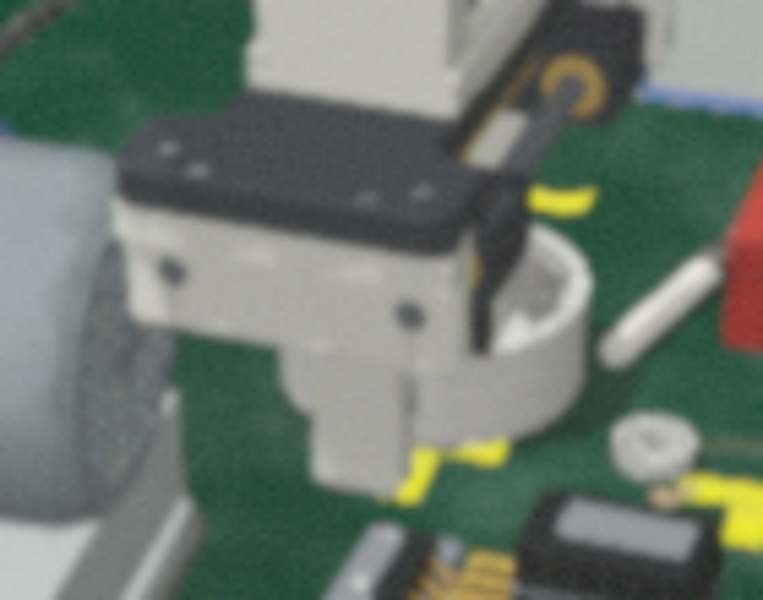

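The crop shows the near finger at (328,165) and the body's long side along y, both as expected. The body stays above the neighbouring packs, so I'll descend.

Call:
{"method": "jog_arm", "body": {
  "motion": [
    [[0,-0.001,0.03,0,0,0,0.06],[0,-0.001,0.07,0,0,0,0.06],[0,-0.001,0.11,0,0,0,0.06],[0,-0.001,0.14,0,0,0,0.06],[0,-0.001,0.165,0,0,0,0.06],[0,-0.001,0.18,0,0,0,0.06],[0,-0.001,0.185,0,0,0,0.06],[0,-0.001,0.185,0,0,0,0.06]]
  ]
}}

```text
t: 2.55
eef_pos: [0.5402, 0.0065, 0.0631]
ee_rot: [3.14, 0.002, -0.083]
force: [0.2, -0.1, 0.6]
width: 0.0598
```

```bash
python3 -c "
from h import *
goto([.541,.005,.063],-.082)
cv2.imwrite('pics/s2.png',cv2.resize(optics.grab_frame('side')[150:310,240:430,::-1],(712,600)))
cv2.imwrite('pics/t2.png',cv2.resize(optics.grab_frame('top')[190:320,220:420,::-1],(800,520)))"
```

```text
t 2.55 pos [0.5402 0.0065 0.0631] rot [ 3.1397e+00  2.0000e-03 -8.2500e-02] w 0.0598 F [ 0.2 -0.1  0.6] q [ 0.38  0.34 -0.51  0.   -0.73  1.11]
shift [0.001  0.0015 0.0001] turn [ 0.11  0.12 -0.03]
```

View pics/s2.png

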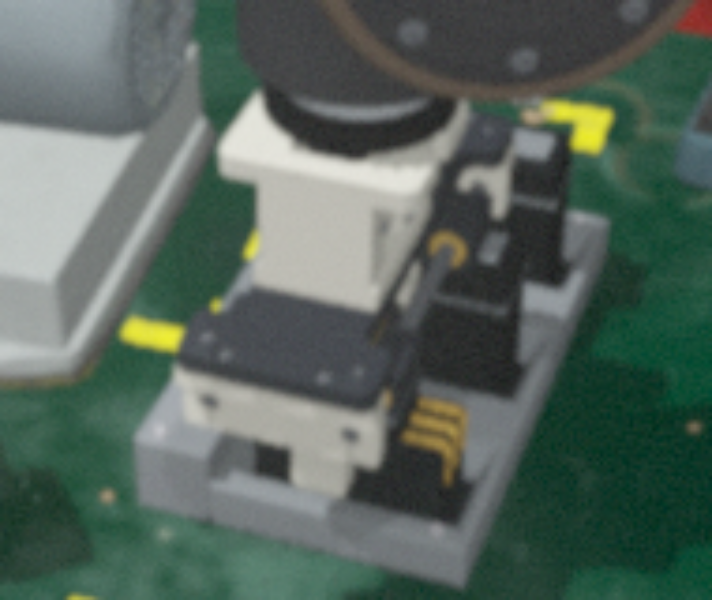

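The fingers straddle the pack. I'll centre by 1.5 mm and close.

Call:
{"method": "jog_arm", "body": {
  "motion": [
    [[0.001,0.0015,0,0,0,0,0.05],[0.001,0.0015,0,0,0,0,0.042],[0.001,0.0015,0,0,0,0,0.025],[0.001,0.0015,0,0,0,0,0.025],[0.001,0.0015,0,0,0,0,0.025],[0.001,0.0015,0,0,0,0,0.025],[0.001,0.0015,0,0,0,0,0.025]]
  ],
  "newtons": 30
}}

```text
t: 3.35
eef_pos: [0.5421, 0.0049, 0.0648]
ee_rot: [3.141, -0.001, -0.083]
force: [-1.3, -0.2, 6.1]
width: 0.0356
```

Call:
{"method": "jog_arm", "body": {
  "motion": [
    [[0,0,-0.01,0,0,0,0.025],[0,0,-0.025,0,0,0,0.025],[0,0,-0.045,0,0,0,0.025],[0,0,-0.065,0,0,0,0.025],[0,0,-0.085,0,0,0,0.025],[0,0,-0.1,0,0,0,0.025],[0,0,-0.1,0,0,0,0.025],[0,0,-0.1,0,0,0,0.025]]
  ]
}}

```text
t: 4.15
eef_pos: [0.5415, 0.0049, 0.1643]
ee_rot: [3.141, -0.0, -0.083]
force: [-0.5, 0.8, -4.2]
width: 0.0356
```

```bash
python3 -c "
from h import *
goto([.5415,.005,.165],-.082)
cv2.imwrite('pics/s3.png',cv2.resize(optics.grab_frame('side')[110:310,230:430,::-1],(600,600)))"
```

```text
t 4.15 pos [0.5415 0.0049 0.1643] rot [ 3.141e+00 -1.000e-04 -8.330e-02] w 0.0356 F [-0.5  0.8 -4.2] q [ 0.37  0.21 -0.4   0.   -0.96  1.12]
shift [-0.     -0.0001 -0.0007] turn [ 0.03 -0.   -0.08]
```

View pics/s3.png

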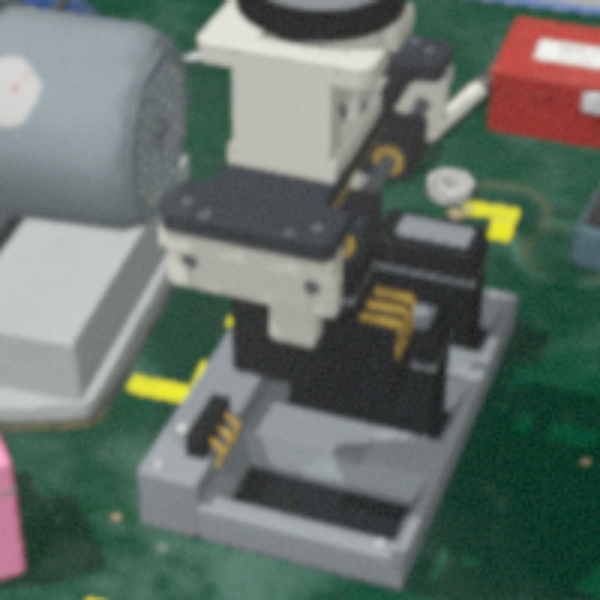

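The pack is held level and clear of the empty bay. Next I'll turn it about tool +z, which takes joint 6 from 1.12 to about -2.0.

Call:
{"method": "jog_arm", "body": {
  "motion": [
    [[0,0,0,0,0,5,0.025],[0,0,0,0,0,13,0.025],[0,0,0,0,0,21,0.025],[0,0,0,0,0,29,0.025],[0,0,0,0,0,37,0.025],[0,0,0,0,0,45,0.025],[0,0,0,0,0,53,0.025],[0,0,0,0,0,60,0.025]]
  ]
}}

```text
t: 5.0
eef_pos: [0.5404, 0.0046, 0.1623]
ee_rot: [3.138, 0.0, -1.136]
force: [0.9, 0.0, -3.5]
width: 0.0355
```

Call:
{"method": "jog_arm", "body": {
  "motion": [
    [[0,0,0,0,0,8,0.025],[0,0,0,0,0,16,0.025],[0,0,0,0,0,24,0.025],[0,0,0,0,0,32,0.025],[0,0,0,0,0,40,0.025],[0,0,0,0,0,48,0.025],[0,0,0,0,0,56,0.025],[0,0,0,0,0,62,0.025]]
  ]
}}

```text
t: 5.8
eef_pos: [0.5395, 0.0044, 0.1607]
ee_rot: [3.138, -0.006, -2.224]
force: [0.4, 0.7, -3.0]
width: 0.0359
```

```bash
python3 -c "
from h import *
goto([.54,.005,.165],-.082-np.pi)"
```

```text
t 5.8 pos [0.5395 0.0044 0.1607] rot [ 3.1379 -0.0058 -2.2243] w 0.0359 F [ 0.4  0.7 -3. ] q [ 0.37  0.22 -0.4  -0.   -0.96 -1.02]
shift [-0.0008  0.     -0.0043] turn [ 3.000e-02 -4.100e-01  5.725e+01]
```

Call:
{"method": "jog_arm", "body": {
  "motion": [
    [[0,0,0,0,-0.4,8,0.025],[-0.001,0,0,0,-0.4,16,0.025],[-0.001,0,0,0,-0.4,24,0.025],[-0.001,0,0,0,-0.4,32,0.025],[-0.001,0,0,0,-0.4,40,0.025],[-0.001,0,0,0,-0.4,48,0.025],[-0.001,0,0,0,-0.4,57,0.025],[-0.001,0,0,0,-0.4,57,0.025]]
  ]
}}

```text
t: 6.6
eef_pos: [0.5393, 0.005, 0.1593]
ee_rot: [-3.141, -0.003, 3.061]
force: [-0.1, 0.4, -4.3]
width: 0.0359
```

```bash
python3 -c "
from h import *
goto([.54,.005,.085],-.082-np.pi)
cv2.imwrite('pics/s4.png',cv2.resize(optics.grab_frame('side')[110:310,230:430,::-1],(600,600)))
cv2.imwrite('pics/t4.png',cv2.resize(optics.grab_frame('top')[190:320,220:420,::-1],(800,520)))"
```

```text
t 6.6 pos [0.5393 0.005  0.1593] rot [-3.1411e+00 -2.7000e-03  3.0613e+00] w 0.0359 F [-0.1  0.4 -4.3] q [ 0.37  0.22 -0.41 -0.   -0.95 -2.02]
shift [-0.0009  0.0001  0.0743] turn [-0.03 -0.16  0.1 ]
```

View pics/s4.png

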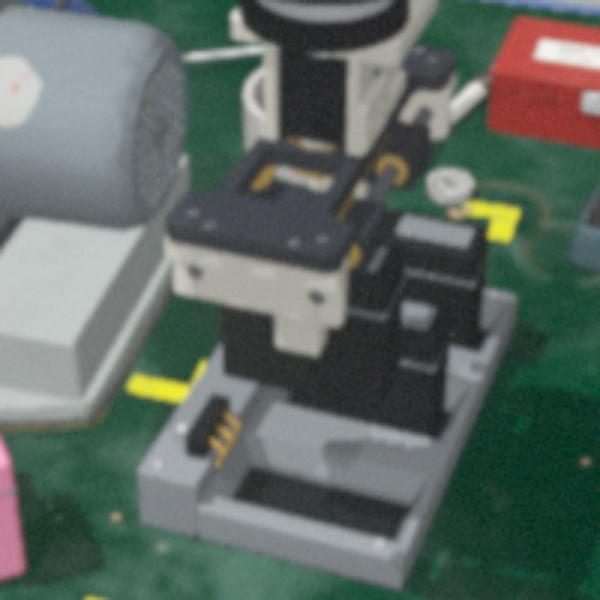

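View pics/t4.png

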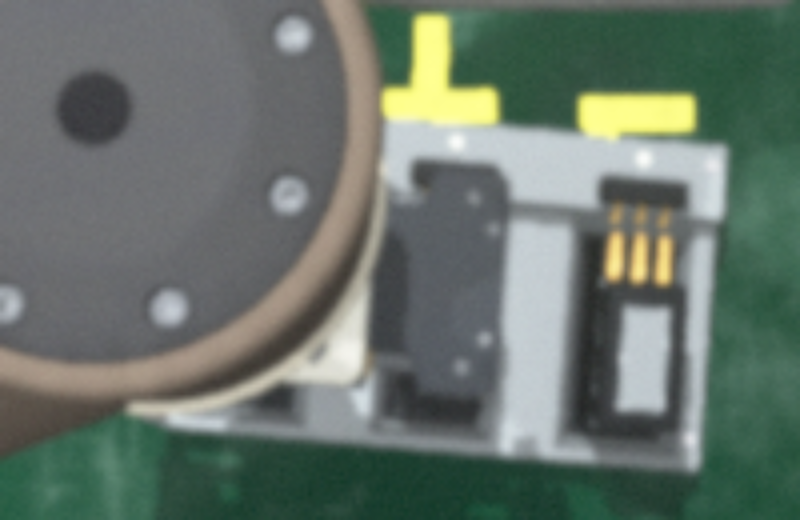

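```bash
python3 -c "
from h import *
m=optics.camera_model('side')
c,s=np.cos(-.082),np.sin(-.082);R=np.array([[c,-s],[s,c]])
zf=.159-.020-.040
L=np.array([[43,18],[-43,18],[-43,-18],[43,18],[-43,18]])/1e3
P=np.c_[L@R.T+[.5393,.005],[zf,zf,zf,zf+.048,zf+.08]]
u=cv2.projectPoints(P,cv2.Rodrigues(m['R'])[0],m['t'],m['mtx'],m['D'])[0].reshape(-1,2)
u=(u-[230,110])*3;print(u.round())
im=cv2.imread('pics/s4.png')
im=cv2.convertScaleAbs(im,alpha=2.2,beta=0)
for p in u: cv2.drawMarker(im,tuple(int(v) for v in p),(0,0,255),0,14,1)
cv2.imwrite('pics/s4b.png',im)"
```

```text
[[229. 378.]
 [389. 415.]
 [410. 373.]
 [228. 303.]
 [397. 285.]]
```

View pics/s4b.png

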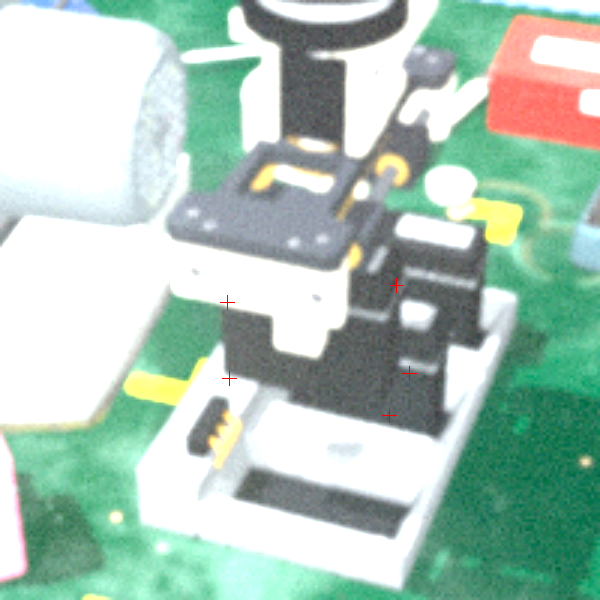

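The projected corners match within about 2 mm; the pack sits about 2 mm toward the housing. Lowering with a 2 mm correction.

Call:
{"method": "jog_arm", "body": {
  "motion": [
    [[0.001,0,0.012,0,0,0,0.025],[0.002,0,0.027,0,0,0,0.025],[0.002,0,0.042,0,0,0,0.025],[0.002,0,0.055,0,0,0,0.025],[0.002,0,0.065,0,0,0,0.025],[0.002,0,0.071,0,0,0,0.025],[0.002,0,0.075,0,0,0,0.025],[0.002,0,0.078,0,0,0,0.025]]
  ]
}}

```text
t: 7.5
eef_pos: [0.5376, 0.0052, 0.0816]
ee_rot: [-3.141, -0.002, 3.068]
force: [0.2, 0.5, -4.1]
width: 0.036
```

```bash
python3 -c "
from h import *
goto([.537,.005,.065],-.082-np.pi)
cv2.imwrite('pics/s5.png',cv2.resize(optics.grab_frame('side')[150:310,240:430,::-1],(712,600)))"
```

```text
t 7.5 pos [0.5376 0.0052 0.0816] rot [-3.1413e+00 -1.8000e-03  3.0685e+00] w 0.036 F [ 0.2  0.5 -4.1] q [ 0.37  0.31 -0.5  -0.   -0.77 -2.02]
shift [ 0.0005 -0.0002  0.0166] turn [-0.02 -0.11  0.51]
```

View pics/s5.png

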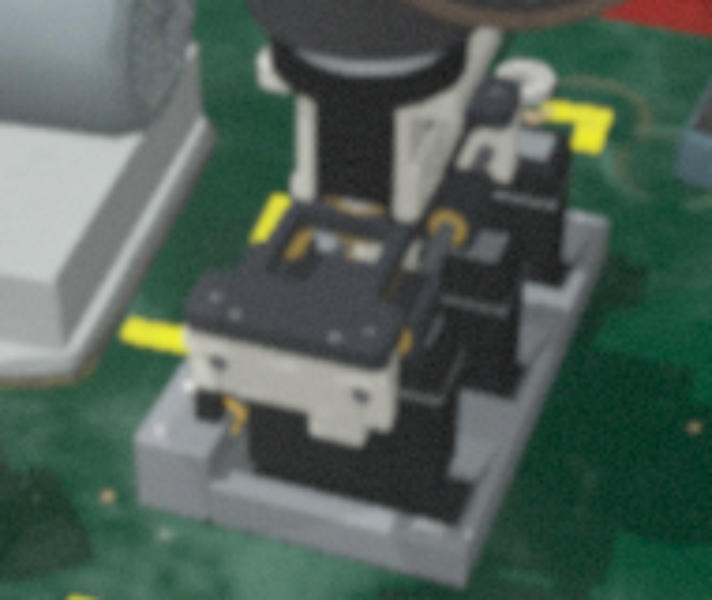

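The pack is entering the bay cleanly, with no added force. I'll lower the remaining 16 mm slowly.

Call:
{"method": "jog_arm", "body": {
  "motion": [
    [[0,0,0.004,0,0,0.5,0.025],[0,0,0.007,0,0,0.5,0.025],[0,0,0.01,0,0,0.5,0.025],[0,0,0.012,0,0,0.5,0.025],[0,0,0.014,0,0,0.5,0.025],[0,0,0.015,0,0,0.5,0.025],[0,0,0.016,0,0,0.5,0.025],[0,0,0.016,0,0,0.5,0.025]]
  ]
}}

```text
t: 8.35
eef_pos: [0.5373, 0.0052, 0.0652]
ee_rot: [-3.141, -0.002, 3.06]
force: [0.1, 0.2, -2.9]
width: 0.036
```

Call:
{"method": "jog_arm", "body": {
  "motion": [
    [[0,0,0.001,0,0,0,0.025],[0,0,0.0015,0,0,0,0.025],[0,0,0.002,0,0,0,0.025],[0,0,0.002,0,0,0,0.025]]
  ]
}}

```text
t: 8.75
eef_pos: [0.5374, 0.0052, 0.0647]
ee_rot: [-3.141, -0.001, 3.06]
force: [-6.9, 1.3, 12.0]
width: 0.0359
```

```bash
python3 -c "
from h import *
goto([.537,.005,.063],-.082-np.pi)"
```

```text
t 8.75 pos [0.5374 0.0052 0.0647] rot [-3.1413e+00 -1.4000e-03  3.0600e+00] w 0.0359 F [-6.9  1.3 12. ] q [ 0.37  0.33 -0.52 -0.   -0.73 -2.03]
shift [ 0.0004 -0.0002  0.0017] turn [-0.01 -0.08  0.02]
```

The pack is seated: it stopped on the floor at the same height as when gripped, with 12 N up. Now I'll release gently and retreat.

Call:
{"method": "jog_arm", "body": {
  "motion": [
    [[0,0,0,0,0,0,0.036],[0,0,0,0,0,0,0.04],[0,0,0,0,0,0,0.048],[0,0,0,0,0,0,0.06],[0,0,0,0,0,0,0.06],[0,0,0,0,0,0,0.06]]
  ]
}}

```text
t: 9.35
eef_pos: [0.5375, 0.0052, 0.0647]
ee_rot: [-3.141, -0.001, 3.06]
force: [-1.0, 0.6, 0.5]
width: 0.0591
```

Call:
{"method": "jog_arm", "body": {
  "motion": [
    [[0,0,-0.01,0,0,0,0.06],[0,0,-0.03,0,0,0,0.06],[0,0,-0.06,0,0,0,0.06],[0,0,-0.1,0,0,0,0.06],[0,0,-0.14,0,0,0,0.06],[0,0,-0.18,0,0,0,0.06],[0,0,-0.18,0,0,0,0.06],[0,0,-0.18,0,0,0,0.06]]
  ]
}}

```text
t: 10.15
eef_pos: [0.538, 0.0054, 0.2463]
ee_rot: [3.14, 0.001, 3.06]
force: [0.3, 0.5, -0.4]
width: 0.0599
```

Call:
{"method": "jog_arm", "body": {
  "motion": [
    [[0,-0.05,0,0,0,0,0.06],[0,-0.1,0,0,0,0,0.06],[0,-0.15,0,0,0,0,0.06],[0,-0.2,0,0,0,0,0.06],[0,-0.25,0,0,0,0,0.06],[0,-0.25,0,0,0,0,0.06],[0,-0.25,0,0,0,0,0.06]]
  ]
}}

```text
t: 10.85
eef_pos: [0.5164, -0.2449, 0.2444]
ee_rot: [3.14, -0.002, 3.057]
force: [-0.3, 0.2, -0.1]
width: 0.0597
```

```bash
python3 - <<'E'
from h import *
t=optics.grab_frame('top')[:,:,::-1].copy();s=optics.grab_frame('side')[:,:,::-1].copy()
cv2.imwrite('pics/s6.png',cv2.resize(s[150:310,240:430],(712,600)))
cv2.imwrite('pics/t6.png',cv2.resize(t[190:320,220:420],(800,520)))
x,y,w,h=255,205,160,110;c=cv2.cvtColor(t[y:y+h,x:x+w],cv2.COLOR_BGR2HSV)
m=((c[...,1]<60)&(c[...,2]>140)).astype(np.uint8)
b=((c[...,0]>12)&(c[...,0]<28)&(c[...,1]>100)&(c[...,2]>110)).astype(np.uint8)
for m,z in((m,.085),(b,.053)):
    k,L,st,ce=cv2.connectedComponentsWithStats(m,connectivity=4)
    for i in range(1,k):
        if 20<st[i,4]<600: uv=ce[i]+[x,y];print(z,st[i,4],uv.round(1),plane('top',[uv],z)[0].round(4))
E
```

```text
(no output)
```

View pics/s6.png

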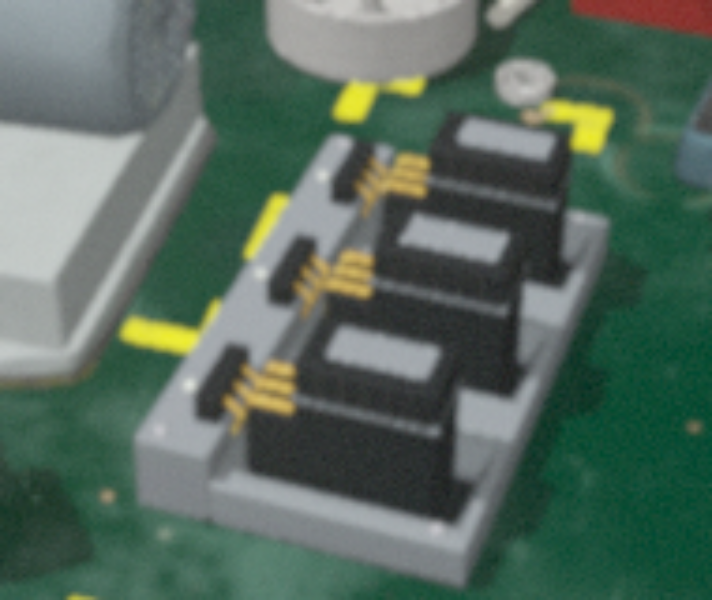

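View pics/t6.png

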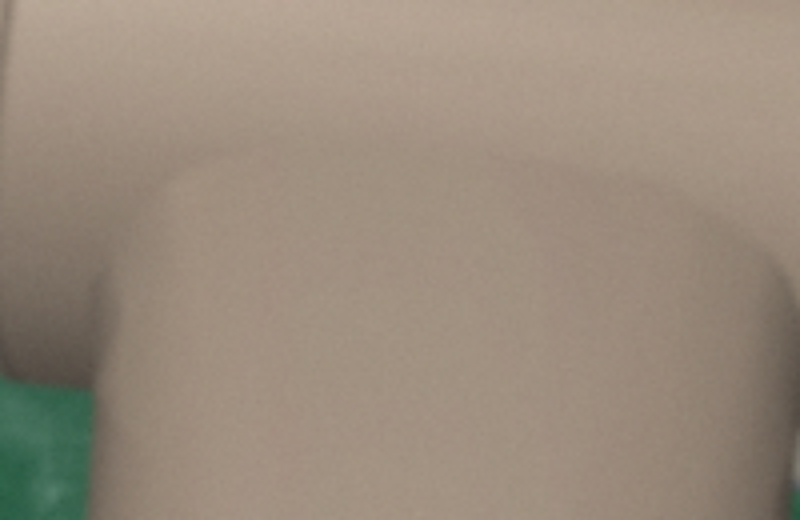

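The top view is blocked by the arm, but the side view shows all three packs alike and seated, noses to the housing. I'll measure the labels from the side picture.

```bash
python3 - <<'E'
from h import *
s=optics.grab_frame('side')[:,:,::-1].copy()
x,y,w,h=270,170,145,140;c=cv2.cvtColor(s[y:y+h,x:x+w],cv2.COLOR_BGR2HSV)
m=((c[...,1]<60)&(c[...,2]>105)).astype(np.uint8)
k,L,st,ce=cv2.connectedComponentsWithStats(m,connectivity=4)
for i in range(1,k):
    if 150<st[i,4]<600:
        uv=ce[i]+[x,y];P=plane('side',[uv],.085)[0];print(st[i,4],uv.round(1),"label",P.round(4),"mid",(P[:2]+.011*np.array([.9966,-.082])).round(4))
print(arm.get_state()["t"],arm.get_state()["force"].round(1))
E
```

```text
203 [374.7 186.6] label [ 0.5118 -0.1645  0.085 ] mid [ 0.5228 -0.1654]
247 [360.7 213.2] label [ 0.519  -0.0794  0.085 ] mid [ 0.53   -0.0803]
290 [341.8 243.8] label [0.5303 0.0067 0.085 ] mid [0.5413 0.0058]
11.0 [0.1 0.2 0.5]
```

The turned pack's middle is at (0.541, 0.006), about 1 mm from its start, and the neighbours haven't moved. Handing in.

```bash
python3 -c "
from station import arm
print(arm.job_done())"
```

```text
the job is handed in; nothing more can be done
None
```

I lifted the reversed pack (the left bay in the top view) straight up, turned it 180°, lowered it until it rested on the bay floor, let go and moved the arm clear. The job was handed in at about 11 s of the 40 s allowed; no verdict is reported.

**Last checks (side camera):**
- **Turned pack:** its nose faces the housing, and it looks upright and fully seated. Its middle is at about (0.541, 0.006), roughly 1 mm from its start.
- **Other two packs:** unmoved to within about 0.5 mm.
- **Seating:** before release the pack stopped at the same tool height as when it was gripped. The upward force on the tool then was 12 N.
- **Not checked:** the final top view was blocked by the arm, so it gave no second measurement. The end position comes from the side view alone, with the pack's top assumed to be at its seated height.

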